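Refit the griddle's thermostat knob and grease drawer

TASK

The cheese stall's sampling griddle has just been cleaned: make it ready for use again. Push its grease drawer fully home past its catch, and put the loose pointer knob back on the thermostat's D-shaft, flat to flat, pressing it down until it snaps on fully against the bezel. Let go of it, and leave the cheese, the tub and the turner where they are.

Things in the scene. Friction and masses are not known exactly. Their poses are not given: they have to be found in the camera images.
- knob_center (a point): Centre (21 mm up) of the loose black pointer knob, 80 g, upright on the counter left or right of the griddle. From above: a bar 58 mm long, 28 wide, 42 high; x points to its nose, z up. Grip across the parallel sides (normals +-y, 28 mm apart, flat from x -15 to +10 mm). Tail ends at x -22, 5 mm wide nose at x +36; white index line on top towards the nose.
- knob_bore (a point): Centre of the mouth of the knob's bore, in its underside, 21 mm below knob_center; same axes. The blind bore opens downwards, 25 mm deep; its flat is on the nose (+x) side, 5 mm from the axis, the other walls 8 mm from it; the mouth has a 2.5 mm chamfer.
- shaft_tip (a point): Top of the upright steel D-shaft on the front deck of the griddle, at the robot's right: 14 mm diameter, 22 mm long, bevelled end, flat 4 mm from the axis. x points out of the flat: the knob's x must point the same way within about 8 degrees. z up. Turned up to 0.6 rad either way at the start; it turns stiffly (0.3 N m) and its direction does not matter.
- shaft_base (a point): Foot of the shaft on its axis, on its bezel (flat black disc, 44 mm across, 78 mm above the counter); axes as shaft_tip. knob_bore lies here when the knob is fully on. Two spring balls stick out of the shaft's sides: the lowered knob meets them with its underside about 11 mm up, needs about 9 N to pass, and snaps down over the last 3 mm. Pressing with 20 N is harmless.
- drawer_front (a point): Middle of the front edge of the lip on the grease drawer's front: its foremost point, 60 mm above the counter, 15 mm below the deck, at the robot's left. x points into the griddle (the way to push), z up. The lip is 124 mm wide, 6 mm thick, 10 mm in front of the drawer's front plate, which reaches down to 22 mm. Shut, it is 16 mm in front of the griddle's body.
- drawer (a joint): How far the drawer is open, in m: 0 fully home, 0.08 the end of its runners. It starts 30 to 55 mm open and slides with 1 to 2 N of friction; a spring catch resists (about 8 N) from about 9 mm open and pulls it home once within 4 mm. Pushing with 16 N is harmless.
- griddle: Low bare-metal countertop griddle, fixed: 280 mm deep (x), 320 wide (y), deck 75 mm above the counter, dark cooking plate on the rear two thirds, guard up to 120 mm at the back. Origin: centre of its underside. Its front (-x) faces the robot. The shaft stands at x -95, y -85 mm; the drawer's middle is at y +75 mm.
- cheese: Bystander: loose white cheese wheel, 106 mm across, 60 mm high, on the other side of the griddle from the knob. Origin: centre of its underside.
- tub: Bystander: closed yellow plastic tub, 102 mm across, 85 mm high, beyond to the left. Origin: centre of its underside.
- turner: Bystander: griddle turner (spatula), 240 mm long, lying on the counter beyond to the right. Origin: under its middle.
There are look-alikes about, which are no part of the job. What is meant by the part that bears knob_center is not turquoise or yellow, and is the larger of those in its own colour.

How it is judged:
By the outcome, as a careful person would: the job done as asked, in the order asked, and still so for the second after the job is handed in, with the robot touching nothing.
It also fails if it takes over 64 s, if anything falls off the work surface, if the arm or the gripper's body presses on something with over 40 N, if the wrist force passes 120 N, or if a joint passes its speed limit or range.

ROBOT

A 7-joint arm with a two-finger parallel gripper is mounted at the origin on the work surface. World frame = base frame: x ahead of the robot, y to its left, z up, the work surface at z = 0. Lengths are in m, angles in rad, forces in N, time in s.
With the tool pointing down it reaches from about 0.35 to 0.9 m from the base axis. Payload 19.9 kg.
Tool frame: the origin (TCP) lies between the finger pads; the fingertips stand 19 mm ahead of it and the grasp point (between the pads) is the TCP; z points along the fingers, y is the line along which they close (so a half turn about z gives the same grasp; the last joint's range is limited). The gripper opens to 94 mm and grips with 3 to 60 N. Pads are 16 mm wide; open, the fingers measure 119 mm over their backs; the gripper's body (75 mm by 177 mm) begins 78 mm behind the grasp point.
Start: joints at [1.183, 0.417, -0.01, 1.614, 0.005, 1.111, -0.053], TCP at [0.212, -0.588, 0.202] pointing down, gripper open.
Joint ranges: [-2.81, 2.81], [-0.39, 2.02], [-1.27, 1.25], [0.06, 2.57], [-1.19, 4.33], [0.19, 2], [-2.82, 2.82]. Speed limits (rad/s): [1.89, 1.89, 2.39, 2.39, 3.01, 3.01, 3.01].

INTERFACE

Orientations are given as a 3x3 rotation matrix whose columns are the frame's x, y, z axes.
In Python, from rig import robot gives the robot as it stands. Calls block until the motion is done:
- robot.move_ptp(position, orientation): joint-space move of the TCP to a pose.
- robot.move_linear(position, velocity=0.15, frame=None, threshold=None): straight line of the TCP; frame=None keeps the orientation; velocity is the mean speed in m/s. With threshold (N) it stops when the force on the tool has changed by that much, and returns True; else False.
- robot.goto_joints(angles): joint-space move.
- robot.gripper_to(opening): finger opening in m; the grip force is fixed at half the most; returns when the fingers have stopped.
- robot.pause(seconds).
- robot.ik(position, orientation): joint angles nearest the present ones, or None.
- robot.get_state(): the state.
- robot.grab_frame(name): name is "scene" or "top" or "wrist"; returns the picture (400x640x3 uint8, red, green, blue); there is no depth.
- robot.camera_info(name): a dict with "fx", "fy", "cx", "cy" (pixels), "rvec" (rotation vector, rad) and "tvec" (3), from world to camera coordinates, as OpenCV has them. Camera axes: x right, y down, z forward; pixel columns grow to the right and rows downward; lengths in m; the calibration is good to about 2 mm. A picture is of the moment at which its call begins: read the wrist's pose just before it. camera_info takes no time and is no camera call; for the wrist camera it gives the pose at the moment of the call.
A pose or a line that the arm cannot do raises robot.PlanningError and nothing moves.
- robot.sign_off(): hands the job in; it is judged then, once.
The state is a dict: "time": time; "qpos": joint angles; "joint_vel": joint speeds; "effort": joint torques, N m; "ee_pos": TCP position; "tool_rot": TCP orientation; "force": force on the tool from outside, world axes, zero at the start; "moment": the same for the moment, N m; "opening": finger opening in m; "grasp_force": force on a finger pad.
Only numpy, scipy, OpenCV 4.12 (cv2) and the standard library are available. Lean on these libraries where they do the work, as an engineer would, in place of code of your own. Each camera call takes 0.05 s, during which the arm holds its last target. There are 200 camera calls.

## Working session

There is one attempt and no reset: what is moved stays moved. The work goes in short steps, each a Python script; the robot and the scene stay as the last script left them, time stands still between calls to the robot, and variables do not carry over. Pictures are saved under pics/ and viewed, at most 10 in all, crops included, and the job is handed in when it is done.

```bash
ls; mkdir -p pics; cat > h.py <<'E'
import numpy as np, cv2
from rig import robot
def cam(n):
    c=robot.camera_info(n); K=np.array([[c['fx'],0,c['cx']],[0,c['fy'],c['cy']],[0,0,1.]])
    return K,cv2.Rodrigues(np.array(c['rvec'],float))[0],np.array(c['tvec'],float)
def grab(n):
    c=cam(n); return np.array(robot.grab_frame(n)),c
def onplane(uv,z,c):
    K,R,t=c; uv=np.atleast_2d(np.array(uv,float))
    d=np.c_[uv,np.ones(len(uv))]@np.linalg.inv(K).T@R; o=-R.T@t
    return o+d*((z-o[2])/d[:,2])[:,None]
def proj(p,c):
    K,R,t=c; q=(np.atleast_2d(p)@R.T+t)@K.T; return q[:,:2]/q[:,2:]
def save(im,n,s=1): cv2.imwrite('pics/'+n,cv2.resize(im[:,:,::-1],None,fx=s,fy=s,interpolation=cv2.INTER_CUBIC))
def down(yaw): # tool z down, tool x at yaw
    c,s=np.cos(yaw),np.sin(yaw); return np.array([[c,s,0],[s,-c,0],[0,0,-1.]])
E
python3 - <<'E'
from h import *
for n in('top','scene'):
    im,c=grab(n); save(im,n+'0.png',1.25); np.save(n+'0.npy',im); print(n,-c[1].T@c[2],c[0][0,0])
print(robot.get_state())
E
```

```text
pics
top [ 0.25366831 -0.00423185  1.58180014] 518.1157622693279
scene [0.97502029 0.37046076 0.71539307] 362.7653277420499
{'time': 0.1, 'qpos': array([ 1.18250052,  0.41789986, -0.01031606,  1.61408357,  0.00468251,
        1.11071612, -0.05303474]), 'joint_vel': array([-0.00098245, -0.00097977,  0.00084708, -0.00138385,  0.0009213 ,
       -0.00091522, -0.00055331]), 'effort': array([ 2.33787061e-03, -8.52576327e+01,  6.40671384e-01, -4.26693785e+01,
       -4.88636456e-02,  1.64025393e-02,  1.08443089e-04]), 'ee_pos': array([ 0.21231724, -0.58747664,  0.20190957]), 'tool_rot': array([[ 9.40474309e-01,  3.39864520e-01, -4.27665547e-04],
       [ 3.39864783e-01, -9.40473785e-01,  9.94795636e-04],
       [-6.41124942e-05, -1.08092820e-03, -9.99999414e-01]]), 'force': array([ 0.09248221, -0.32246286,  0.21370748]), 'moment': array([0.01881596, 0.04466216, 0.02822527]), 'grasp_force': 0.0, 'opening': 0.09438073167707345}
```

View pics/top0.png

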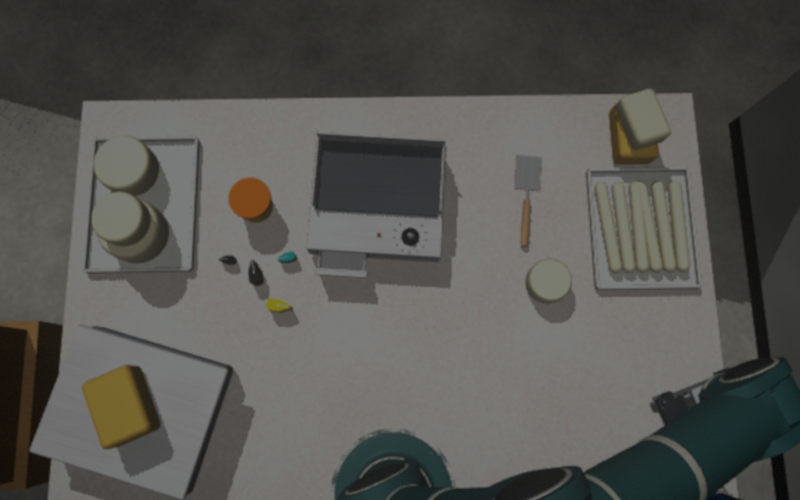

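View pics/scene0.png

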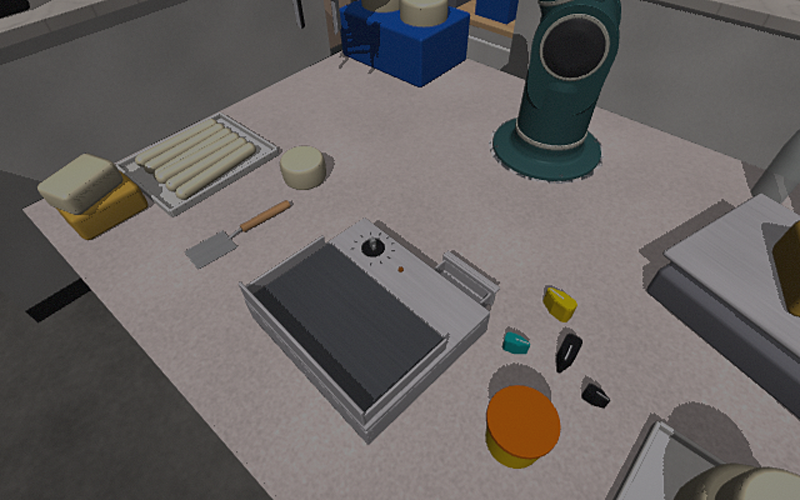

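Top picture, in the 800x500 view: the candidates for the knob are large black (256,272), small black (228,260), turquoise (288,257) and yellow (278,306). I choose the large black one. The drawer lip's front edge runs (316,272)-(366,277), and the bezel with the shaft is at (410,237). The cheese is at (549,280), the tub at (250,198) and the turner at (527,200).

```bash
python3 - <<'E'
from h import *
c=cam('top'); P=lambda u,v,z: onplane([u/1.25,v/1.25],z,c)[0].round(3)
print('knob',P(256,272,.04),'lip',P(316,272,.06),P(366,277,.06),'bezel',P(410,237,.085))
print('deck front corners',P(308,248,.075),P(440,258,.075),'guard',P(318,135,.12),P(445,143,.12))
print('small',P(228,260,.02),'tur',P(288,257,.02),'yel',P(278,306,.02),'tub',P(250,198,.085),'cheese',P(549,280,.06))
im=np.load('top0.npy'); save(im[190:255,165:350],'crop0.png',4)
R=down(0)
for p in ([.5,.3,.3],[.45,.1,.3],[.45,-.05,.3]):
    q=robot.ik(p,R); print(p,q)
k=robot.camera_info('wrist'); K,Rw,t=cam('wrist'); s=robot.get_state(); T=s['tool_rot']
print('cam in tool',T.T@(-Rw.T@t-s['ee_pos']), (Rw@T).round(2),K[0,0])
E
```

```text
knob [0.515 0.323 0.04 ] lip [0.509 0.176 0.06 ] [0.496 0.058 0.06 ] bezel [ 0.586 -0.048  0.085]
deck front corners [0.565 0.194 0.075] [ 0.536 -0.119  0.075] guard [0.831 0.168 0.12 ] [ 0.807 -0.135  0.12 ]
small [0.549 0.397 0.02 ] tur [0.554 0.25  0.02 ] yel [0.434 0.272 0.02 ] tub [0.687 0.333 0.085] cheese [ 0.482 -0.377  0.06 ]
[0.5, 0.3, 0.3] [ 0.22716594  0.47877308 -1.13677903  1.57110074  0.44014616  1.37555904
 -2.52428291]
[0.45, 0.1, 0.3] [ 0.57639829  0.08103602 -0.89967198  1.84950425  0.06702272  1.24231402
 -1.91411969]
[0.45, -0.05, 0.3] [ 0.54147432  0.03321492 -0.50740531  1.8750658   0.01707685  1.23753929
 -1.54207975]
cam in tool [ 0.07446222  0.00096501 -0.18272207] [[-0.    1.   -0.  ]
 [-0.97 -0.   -0.26]
 [-0.26 -0.    0.97]] 357.65144446664925
```

View pics/crop0.png

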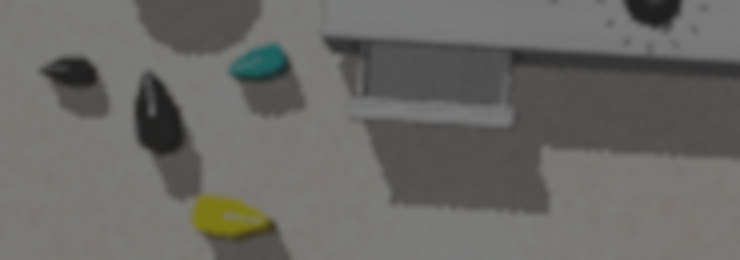

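The crop confirms it: the large black knob is at (158,115) in the crop, with its nose up-left at (148,72). The small black one is at (70,70). Next: close the fingers and take a wrist view over the drawer and shaft.

```bash
python3 - <<'E'
from h import *
robot.gripper_to(0.0)
q=robot.get_state()['qpos']; q=np.array([-.06,.2,0,1.7,0,1.2,1.55]); 
# tool x towards robot side or away: choose away (yaw = -0.09)
q[6]=-1.55
robot.goto_joints(q)
robot.move_ptp([.50,.03,.20],down(-.09))
s=robot.get_state(); print(s['time'],s['qpos'].round(2),s['ee_pos'],s['tool_rot'].round(3))
im,c=grab('wrist'); save(im,'w1.png',1.25); np.save('w1.npy',im); np.save('w1c.npy',np.array(c,dtype=object),allow_pickle=True)
E
```

```text
4.4917 [-0.11  0.2  -0.01  1.92  0.    1.02 -1.78] [0.50050019 0.02961288 0.20046329] [[ 0.996 -0.089  0.001]
 [-0.089 -0.996 -0.   ]
 [ 0.001  0.    -1.   ]]Traceback (most recent call last):
  File "<stdin>", line 9, in <module>
ValueError: could not broadcast input array from shape (3,3) into shape (3,)
```

View pics/w1.png

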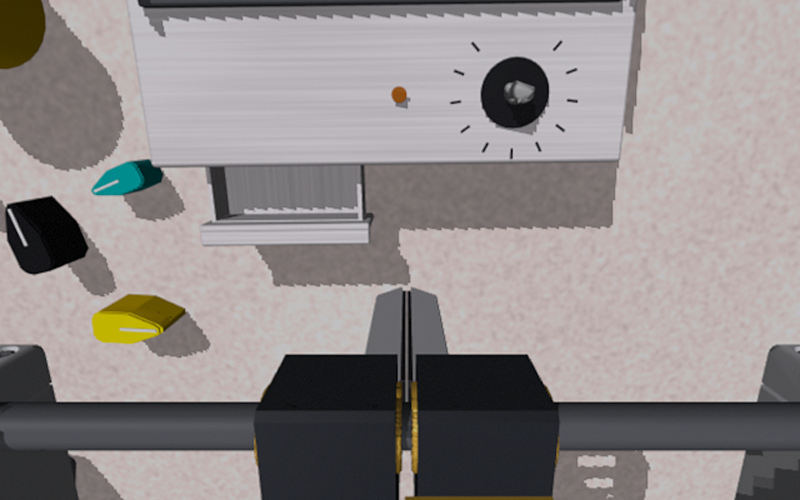

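The wrist view shows the lip's front face from (201,240) to (369,240), the deck's front edge (155,165)-(617,160), the bezel centre (515,92), and the knob's index line (9,208)-(26,245). The closed fingers end near (405,290).

```bash
python3 - <<'E'
from h import *
im=np.load('w1.npy'); c=cam('wrist')
P=lambda u,v,z: onplane([u/1.25,v/1.25],z,c)[0].round(4)
for v in (224,234,243): print('lip',v,P(202,v,.06),P(369,v,.06))
a,b=P(155,166,.075),P(617,161,.075); print('deck',a,b,'yaw',-np.arctan2((a-b)[0],(a-b)[1]), np.hypot(*(a-b)[:2]))
# bezel ellipse
hsv=cv2.cvtColor(im,cv2.COLOR_RGB2HSV); m=(hsv[...,2]<60).astype(np.uint8); m[:, :370]=0;m[:,460:]=0;m[:40]=0;m[110:]=0
cs=max(cv2.findContours(m,0,2)[0],key=cv2.contourArea); h=cv2.convexHull(cs)
w=onplane(h[:,0],.078,c); (x,y),r=cv2.minEnclosingCircle(w[:,:2].astype(np.float32)); e=cv2.fitEllipse(h); print('bezel',x,y,r,P(e[0][0]*1.25,e[0][1]*1.25,.078),proj([x,y,.1],c))
save(im[40:110,370:460],'shaft.png',8)
print('knob line',P(9,208,.042),P(26,245,.042)); print(-c[1].T@c[2])
E
```

```text
lip 224 [0.5211 0.1781 0.06  ] [0.51   0.0552 0.06  ]
lip 234 [0.5136 0.1797 0.06  ] [0.5024 0.056  0.06  ]
lip 243 [0.5068 0.1811 0.06  ] [0.4956 0.0568 0.06  ]
deck [0.5663 0.1945 0.075 ] [ 0.5412 -0.1192  0.075 ] yaw -0.0798426556477467 0.3147025579813421
bezel 0.5911956429481506 -0.050290077924728394 0.021945418789982796 [ 0.5917 -0.0504  0.078 ] [[418.39694571  72.24540217]]
knob line [0.544  0.3328 0.042 ] [0.514  0.3288 0.042 ]
[0.57537194 0.02174396 0.38393068]
```

View pics/shaft.png

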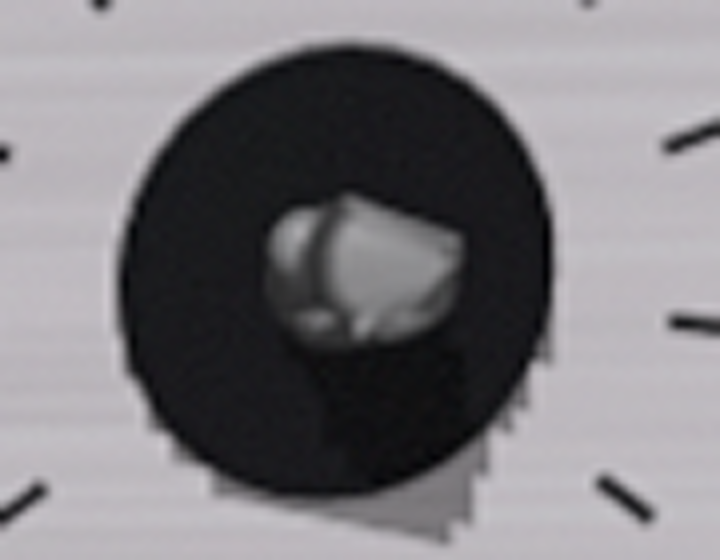

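```bash
python3 - <<'E'
from h import *
y=-.085; u=np.array([np.cos(y),np.sin(y),0]); L=np.array([.5045,.118,.06])
robot.move_ptp(L-.05*u+[0,0,.06],down(y)); robot.move_linear(L-.05*u,.15)
robot.move_linear(L-.02*u,.15,threshold=5)
f0=robot.get_state()['force']
r=robot.move_linear(L+.055*u,.04,threshold=14); s=robot.get_state()
print(r,s['time'],s['ee_pos'],(s['ee_pos']-L)@u,s['force']-f0)
robot.pause(.2); s=robot.get_state(); print(s['ee_pos'],s['force']-f0)
E
```

```text
True 7.4167 [0.53272586 0.1154301  0.05873427] 0.028342131269807985 [-1.6780517   1.03063529  1.6543397 ]
[0.53275304 0.11543694 0.05877247] [-1.56899178 -0.96882135 -0.17855397]
```

```bash
python3 - <<'E'
from h import *
y=-.085; u=np.array([np.cos(y),np.sin(y),0]); L=np.array([.5045,.118,.06])
for k in range(3):
    r=robot.move_linear(L+.055*u,.02,threshold=16); s=robot.get_state(); print(r,s['time'],(s['ee_pos']-L)@u,s['force']); 
E
```

```text
True 8.0333 0.02828262619284738 [-1.07219946 -0.44075266  0.8321061 ]
True 8.45 0.02813723762659671 [-0.39650987 -0.15893357  0.09936442]
True 8.8583 0.028108015496676197 [0.03689502 0.08688013 0.24434972]
```

```bash
python3 - <<'E'
from h import *
y=-.085; u=np.array([np.cos(y),np.sin(y),0]); L=np.array([.5045,.118,.06])
robot.move_linear(L-.0*u,.1); robot.move_linear(L+[0,0,.08],.2)
robot.move_ptp([.515,0.0,.15],down(y))
im,c=grab('wrist'); save(im,'w2.png',1.25); np.save('w2.npy',im); np.savez('w2c.npz',K=c[0],R=c[1],t=c[2])
print(robot.get_state()['time'],proj([[.5912,-.0503,.1],[.5912,-.0503,.078]],c))
E
```

```text
10.4417 [[392.05706383  92.62293631]
 [386.18316823  93.41025079]]
```

View pics/w2.png

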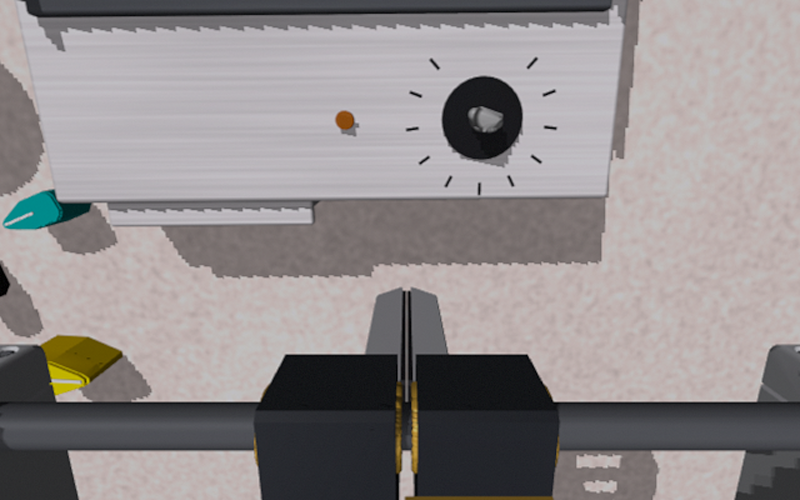

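The lip now sits close under the deck, from (108,203) to (313,224), with its top/front boundary near row 210. The shaft is at (485,118).

```bash
python3 - <<'E'
from h import *
im=np.load('w2.npy'); z=np.load('w2c.npz'); c=(z['K'],z['R'],z['t'])
P=lambda u,v,z: onplane([u/1.25,v/1.25],z,c)[0].round(4)
col=im[150:185,168].astype(int).sum(1)//3; print(list(zip(range(150,185),col)))
a=P(60,202,.075);b=P(606,197,.075);print(a,b)
n=np.array([a[1]-b[1],-(a-b)[0]]);n/=np.hypot(*n); print('yaw',np.arctan2(n[1],n[0]))
for v in (203,208,210,224): print(v,[ (n@(a-P(210,v,zz))[:2]).round(4) for zz in (.06,.063)])
g=cv2.cvtColor(im,cv2.COLOR_RGB2GRAY)[72:118,366:412]
cv2.imwrite('pics/shaft2.png',cv2.resize(cv2.convertScaleAbs(g,alpha=1.2),None,fx=12,fy=12,interpolation=cv2.INTER_CUBIC))
E
```

```text
[(150, np.int64(179)), (151, np.int64(181)), (152, np.int64(183)), (153, np.int64(185)), (154, np.int64(183)), (155, np.int64(182)), (156, np.int64(182)), (157, np.int64(185)), (158, np.int64(168)), (159, np.int64(140)), (160, np.int64(109)), (161, np.int64(92)), (162, np.int64(105)), (163, np.int64(115)), (164, np.int64(116)), (165, np.int64(119)), (166, np.int64(101)), (167, np.int64(147)), (168, np.int64(185)), (169, np.int64(190)), (170, np.int64(186)), (171, np.int64(183)), (172, np.int64(185)), (173, np.int64(189)), (174, np.int64(183)), (175, np.int64(178)), (176, np.int64(181)), (177, np.int64(190)), (178, np.int64(185)), (179, np.int64(145)), (180, np.int64(106)), (181, np.int64(108)), (182, np.int64(117)), (183, np.int64(121)), (184, np.int64(120))]
[0.5651 0.195  0.075 ] [ 0.5406 -0.1198  0.075 ]
yaw -0.0776706255124871
203 [np.float64(0.0038), np.float64(0.0034)]
208 [np.float64(0.0069), np.float64(0.0064)]
210 [np.float64(0.0082), np.float64(0.0076)]
224 [np.float64(0.017), np.float64(0.0164)]
```

View pics/shaft2.png

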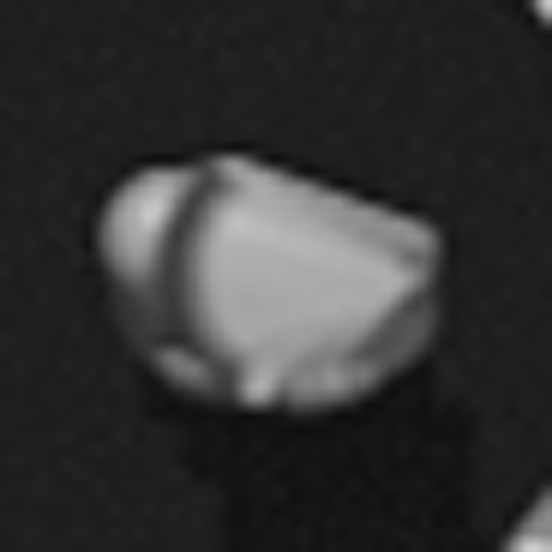

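The shaft is clear: the flat's edge runs (240,155)-(440,230) in the crop, with its normal pointing up and right, and one ball shows at (150,220). The drawer lip is 16–17 mm in front of the body, so it is home. Now I'll compute the flat's yaw numerically and take a close view of the knob.

```bash
cat > meas.py <<'E'
from h import *
im=np.load('w2.npy'); z=np.load('w2c.npz'); c=(z['K'],z['R'],z['t'])
g=cv2.cvtColor(im,cv2.COLOR_RGB2GRAY).astype(float)
pts=[]
for u in range(387,402):
    col=g[78:100,u]; k=np.argmax(col>90); v=78+k-1+(90-col[k-1])/(col[k]-col[k-1]); pts.append((u,v))
pts=np.array(pts); w=onplane(pts,.099,c)
vx,vy,x0,y0=cv2.fitLine(w[:,:2].astype(np.float32),2,0,.01,.01).ravel()
if vy>0: vx,vy=-vx,-vy
n=np.array([-vy,vx]); print('flat normal yaw',np.arctan2(n[1],n[0]),'offset from axis',n@(np.array([x0,y0])-[.5912,-.0503]))
print(np.abs((w[:,:2]-[x0,y0])@n).max())
b=onplane([366+155/12,72+225/12],.09,c)[0]; d=b[:2]-[.5912,-.0503]; print('ball',d,np.arctan2(d[1],d[0])-np.pi/2)
# bezel centre
m=((g<60)*255).astype(np.uint8); m[:,:345]=0;m[:,425:]=0;m[:55]=0;m[135:]=0
h=cv2.convexHull(max(cv2.findContours(m,0,2)[0],key=cv2.contourArea)); w=onplane(h[:,0],.078,c)
print('bezel',cv2.minEnclosingCircle(w[:,:2].astype(np.float32)))
E
python3 meas.py; python3 - <<'E'
from h import *
y=-.13
robot.gripper_to(.07)
robot.move_ptp([.47,.30,.20],down(0.1))
im,c=grab('wrist'); save(im,'w3.png',1.25); np.save('w3.npy',im); np.savez('w3c.npz',K=c[0],R=c[1],t=c[2])
s=robot.get_state();print(s['time'],s['qpos'].round(2),proj([.52,.325,.042],c)*1.25)
E
```

```text
flat normal yaw -0.42102095 offset from axis 0.0029965279563030794
9.813770160276991e-05
ball [0.00198009 0.00661713] -0.2907563216356168
bezel ((0.5901967883110046, -0.04969140514731407), 0.021805915981531143)
12.8167 [-0.46  0.31 -0.19  1.78  0.07  1.06 -2.15] [[375.48221114 159.57944843]]
```

View pics/w3.png

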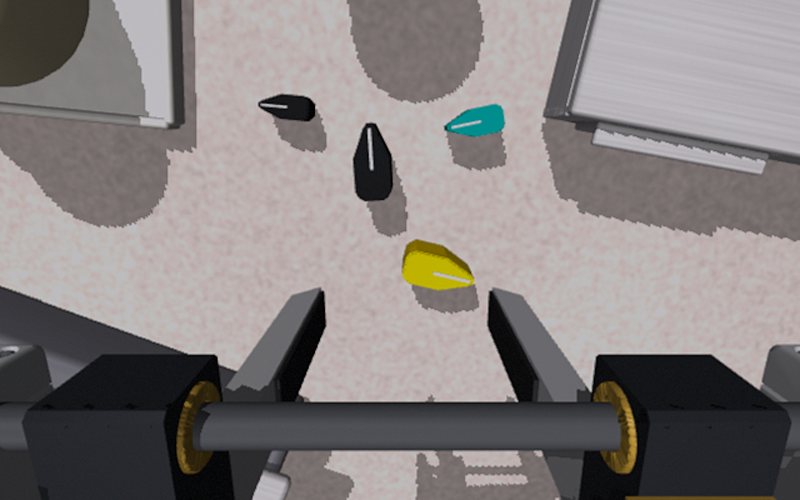

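The picture shows the large black knob with its nose at (371,123) and tail at (373,200). The small black (285,105), turquoise (475,120) and yellow (437,265) look-alikes are clear of the finger path. Now measure and grasp.

```bash
cat > knob.py <<'E'
from h import *
im=np.load('w3.npy'); z=np.load('w3c.npz'); c=(z['K'],z['R'],z['t'])
g=cv2.cvtColor(im,cv2.COLOR_RGB2GRAY)
m=((g<60)*255).astype(np.uint8); m[:, :276]=0; m[:,322:]=0; m[:92]=0; m[168:]=0
k=max(cv2.findContours(m,0,2)[0],key=cv2.contourArea); h=cv2.convexHull(k)
W=onplane(h[:,0]+0.,.042,c)[:,:2]
roi=np.zeros_like(g); cv2.fillPoly(roi,[h],255); lm=(cv2.erode(roi,np.ones((3,3)))>0)&(g>120)
v,u=np.nonzero(lm); L=onplane(np.c_[u,v],.042,c)[:,:2]
vx,vy,lx,ly=cv2.fitLine(L.astype(np.float32),2,0,.01,.01).ravel()
d=np.array([vx,vy])*np.sign(vx); n=np.array([-d[1],d[0]]); yaw=np.arctan2(d[1],d[0])
a=(W-[lx,ly])@d; b=(W-[lx,ly])@n; print('len',np.ptp(a),'width',b.min(),b.max(),'nline',len(u),'yaw',yaw)
ctr=np.array([lx,ly])+d*(a.min()+.022); print('from tail',ctr,'from nose',np.array([lx,ly])+d*(a.max()-.036))
E
python3 knob.py
```

```text
len 0.05643742607480389 width -0.015272316540320133 0.013093171623884953 nline 98 yaw 0.14722885
from tail [0.51126101 0.32740416] from nose [0.50971534 0.32717493]
```

```bash
python3 - <<'E'
from h import *
y=.147; p=np.array([.5105,.3273,.027])
robot.gripper_to(.055)
robot.move_ptp(p+[0,0,.07],down(y)); r=robot.move_linear(p,.12,threshold=12); print('hit',r)
robot.gripper_to(.015); s=robot.get_state(); print(s['opening'],s['grasp_force'],s['ee_pos'])
robot.move_linear(p+[0,0,.12],.15)
im,c=grab('wrist'); save(im[120:360,180:460],'w4.png',2); np.save('w4.npy',im); np.savez('w4c.npz',K=c[0],R=c[1],t=c[2])
s=robot.get_state(); print(s['time'],s['opening'],s['force'],s['ee_pos']); np.savez('s4.npz',p=s['ee_pos'],R=s['tool_rot'])
E
```

```text
hit False
0.02784947621306245 29.963392317295074 [0.51061406 0.32741319 0.02722717]
16.0917 0.027899293908064726 [-0.23827483  0.21154271  0.10708879] [0.50999455 0.32694955 0.14586437]
```

View pics/w4.png

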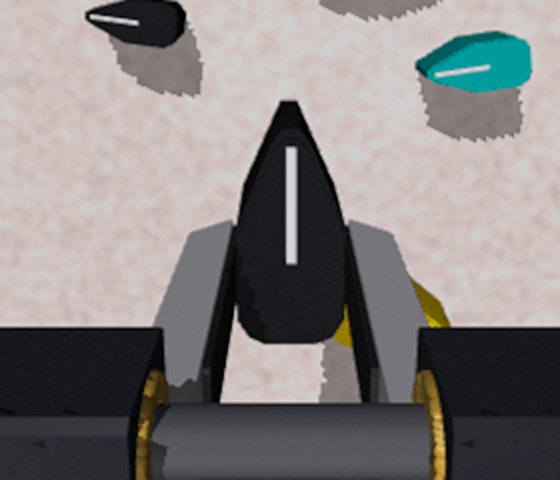

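The knob is squarely between the pads: tail at (290,343) in the crop, top nose about (290,130), lower nose (288,100), and index line vertical at 291.

```bash
python3 - <<'E'
from h import *
z=np.load('w4c.npz'); c=(z['K'],z['R'],z['t']); s=np.load('s4.npz'); p,R=s['p'],s['R']
f=lambda u,v,dz:((onplane([180+u/2,120+v/2],p[2]+dz,c)[0]-p)@R).round(4)
print('tail',f(290,343,.015),'nose top',f(290,130,.015),'nose bottom',f(288,100,-.027),'line',f(291,148,.015),f(291,263,.015))
print(proj(p+R@np.array([-.022,0,-.015]),c)*2-[360,240],proj(p+R@np.array([.036,0,.027]),c)*2-[360,240])
E
```

```text
tail [-0.0209  0.0011 -0.015 ] nose top [ 0.0362  0.0011 -0.0151] nose bottom [0.0358 0.0005 0.0269] line [ 0.0318  0.0013 -0.015 ] [ 0.0017  0.0013 -0.015 ]
[[285.96982694 346.97005394]] [[286.3020313   99.14844264]]
```

```bash
python3 - <<'E'
from h import *
y=-.43; b=np.array([.5907,-.0496,.105])
robot.move_ptp(b+[0,0,.065],down(y)); robot.move_linear(b+[0,0,.03],.1); robot.pause(.2)
f0=robot.get_state()['force']
r=robot.move_linear(b+[0,0,.014],.03,threshold=5); s=robot.get_state(); print(r,s['time'],s['ee_pos']-b,s['force']-f0,s['moment'].round(2))
E
```

```text
False 18.9083 [ 3.76845755e-05 -1.13628621e-06  1.40058397e-02] [0.51913147 0.05249736 1.65922927] [ 0.05 -0.02 -0.  ]
```

The bore is 8 mm over the shaft with almost no side force. Next: press through the balls.

```bash
python3 - <<'E'
from h import *
y=-.43; b=np.array([.5907,-.0496,.105])
for k in range(4):
    r=robot.move_linear(b-[0,0,.004],.03,threshold=18); s=robot.get_state(); print(r,s['time'],(s['ee_pos']-b).round(4),s['force'].round(1),s['opening'])
E
```

```text
True 19.4083 [ 0.0005  0.0006 -0.0005] [1.6 1.  3.8] 0.027363016622845255
True 19.6167 [ 0.0015  0.0001 -0.0021] [-1.3 -0.5  6.8] 0.02779219635302314
False 19.8667 [ 0.0016  0.     -0.0023] [-1.9  1.3 25.1] 0.027501538749932154
False 20.1167 [ 0.0016  0.0001 -0.0023] [-3.   0.1 24.7] 0.02757744387591651
```

```bash
python3 - <<'E'
from h import *
robot.gripper_to(.06); s=robot.get_state(); p=s['ee_pos']; print(s['force'].round(1))
robot.move_linear([p[0],p[1],.20],.15)
robot.move_ptp([.50,-.03,.20],down(-.085))
im,c=grab('wrist'); save(im,'w5.png',1.25); np.save('w5.npy',im); np.savez('w5c.npz',K=c[0],R=c[1],t=c[2])
print(robot.get_state()['time'],[ (proj([.5907,-.0496,z],c)*1.25).round(1) for z in (.078,.12)])
E
```

```text
[ 0.3  0.5 -0.1]
22.1167 [array([[422.5,  99.3]]), array([[425.2,  94.7]])]
```

View pics/w5.png

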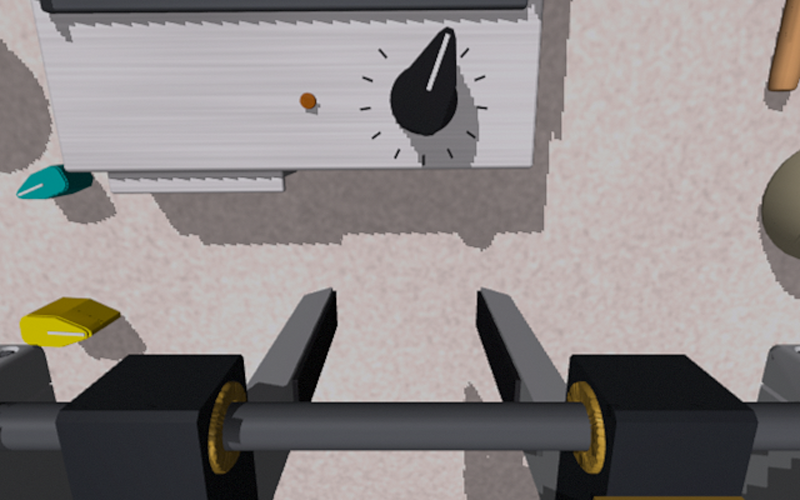

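The knob is on the shaft, index line (430,88)-(447,35). As a check on seating, I'll press its top with closed fingers, which should touch at TCP z ≈ 0.139 if it is fully home.

```bash
python3 - <<'E'
from h import *
robot.gripper_to(0.0); b=np.array([.5907,-.0496,0])
robot.move_ptp(b+[0,0,.165],down(-.43)); robot.pause(.2)
f0=robot.get_state()['force']
for t in (4,15,15):
    r=robot.move_linear(b+[0,0,.132],.02,threshold=t); s=robot.get_state(); print(r,s['ee_pos'].round(4),(s['force']-f0).round(1))
robot.move_linear(b+[0,0,.22],.15)
robot.move_ptp([.45,-.03,.25],down(-.085)); im,c=grab('wrist'); save(im[:200],'w6.png',1.25)
for n in('scene',): im,c=grab(n); save(im[150:340,180:500],'s6.png',2.4)
print(robot.get_state()['time'])
E
```

```text
False [ 0.5907 -0.0496  0.1321] [-0.6 -0.5  0.4]
False [ 0.5907 -0.0496  0.132 ] [-0.9 -0.3 -1. ]
False [ 0.5907 -0.0496  0.132 ] [ 0.1 -0.4 -0.5]
27.5583
```

View pics/s6.png

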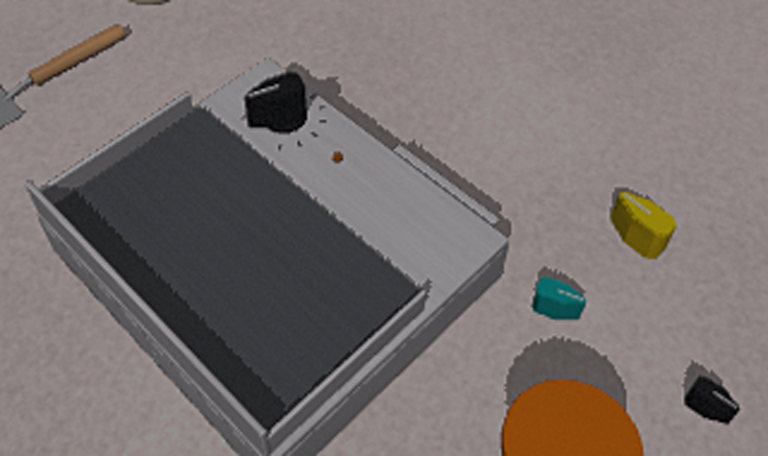

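In the scene view the knob sits on the bezel at (278,100) and the drawer is shut. The fingers met nothing down to 0.132, so I'll feel a little lower with a threshold.

```bash
python3 - <<'E'
from h import *
b=np.array([.5907,-.0496,0])
print(robot.get_state()['opening'])
robot.move_ptp(b+[0,0,.16],down(-.43)); robot.pause(.2)
s=robot.get_state(); f0=s['force']; print(s['opening'],s['ee_pos'],s['tool_rot'][:,2])
r=robot.move_linear(b+[0,0,.118],.03,threshold=6); s=robot.get_state(); print(r,s['ee_pos'].round(4),(s['force']-f0).round(1))
if r:
    for k in range(2): r=robot.move_linear(b+[0,0,s['ee_pos'][2]-.006],.02,threshold=16); q=robot.get_state(); print(r,q['ee_pos'].round(4),(q['force']-f0).round(1))
robot.move_linear(b+[0,0,.2],.15); print(robot.get_state()['time'])
E
```

```text
0.0004579901645380197
0.0010790932273972067 [ 0.59061451 -0.04946002  0.16141563] [ 1.89592982e-03 -3.25649251e-05 -9.99998202e-01]
False [ 0.5908 -0.0496  0.1182] [ 0.  -0.1 -0.4]
30.7167
```

No contact, which contradicts the expected top at 0.120. I'll triangulate the knob's index line from the wrist and scene views, and check where the fingertips really are.

```bash
python3 - <<'E'
from h import *
s=robot.get_state(); c=cam('wrist'); print('tip rows(1.25x) for +19,0,-10mm',[(proj(s['ee_pos']+s['tool_rot'][:,2]*d,c)*1.25).round(0).tolist() for d in(.019,0,-.01)])
robot.move_ptp([.50,-.03,.20],down(-.085))
obs=[]
for n in('wrist','scene'):
    im,c=grab(n); np.save('z_%s.npy'%n,im); g=cv2.cvtColor(im,cv2.COLOR_RGB2GRAY)
    u,v=proj([.592,-.05,.105],c)[0]; r=50 if n=='wrist' else 28
    win=np.zeros_like(g); cv2.circle(win,(int(u),int(v)),r,255,-1)
    dark=((g<60)&(win>0)).astype(np.uint8); k=max(cv2.findContours(dark,0,2)[0],key=cv2.contourArea)
    hull=np.zeros_like(g); cv2.fillPoly(hull,[k],255); hull=cv2.erode(hull,np.ones((3,3)))
    sel=(hull>0)&(g>90); vv,uu=np.nonzero(sel); 
    L=np.c_[uu,vv].astype(float); m=L.mean(0); d=np.linalg.svd(L-m)[2][0]; a=(L-m)@d
    print(n,'n',len(L),'ends',(m+d*a.min()).round(1),(m+d*a.max()).round(1),'hull bbox',cv2.boundingRect(k))
    obs.append((m,c))
P=[c[0]@np.c_[c[1],c[2]] for _,c in obs]
X=cv2.triangulatePoints(P[0],P[1],obs[0][0],obs[1][0]).ravel(); X=X[:3]/X[3]; print('line mid',X, [proj(X,c)-m for m,c in obs])
E
```

```text
tip rows(1.25x) for +19,0,-10mm [[[404.0, 290.0]], [[404.0, 306.0]], [[404.0, 315.0]]]<stdin>:12: RuntimeWarning: Mean of empty slice.
  ret = um.true_divide(
Traceback (most recent call last):
ValueError: zero-size array to reduction operation minimum which has no identity
```

```bash
python3 - <<'E'
from h import *
a=np.load('w5.npy').astype(int); b=np.load('z_wrist.npy').astype(int); d=np.abs(a-b).max(2)
print('diff px in knob region',(d[0:140,280:400]>40).sum(),'elsewhere top',(d[:150]>40).sum(), np.argwhere(d[:150]>40).mean(0) if (d[:150]>40).any() else '')
z=np.load('w5c.npz'); c=(z['K'],z['R'],z['t']); print(proj([[.5907,-.0496,.078],[.5907,-.0496,.12]],c), proj([[.5907,-.0496,.078],[.5907,-.0496,.12]],cam('wrist')))
g=b.mean(2).astype(int)
for v in range(14,112,6): print(v,g[v,306:380:4])
E
```

```text
diff px in knob region 3 elsewhere top 3 [ 41.66666667 350.33333333]
[[337.97670164  79.44062479]
 [340.13666117  75.76399907]] [[337.74219697  80.34958448]
 [339.86229482  76.81647293]]
14 [116 112 116 114 115 114 115 114 113 112 114 113 112 113 114 113 111 112
 114]
20 [188 187 187 187 188 186 185 186 187 184 185 185 187 176 185 184 184 184
 185]
26 [180 179 180 180 181 181 181 182 182 183 183 105  23  49  18 185 185 185
 185]
32 [180 180 180 181 181 180 181 179 181 182  35  28 102 129  24 185 182 182
 184]
38 [186 183 184 183 184 182 183 183 188  23  23  24 194  24  25 188 184 116
 185]
44 [111 180 183 183 182 183 183 163  26  26  26 149 112  25  24 191  61 187
 187]
50 [180 180 182 180 180 181  89  26  29  25  23 194  24  27  25 188 183 182
 183]
56 [182 182 180 181 155  24  27  27  27  27 149  86  27  25  27 118 183 182
 183]
62 [183 183 184  38  25  26  26  25  30  21 194  23  27  27  27 121 129 185
 187]
68 [181 181  78  26  25  27  27  26  27 163  67  27  25  26  26 119 116 177
 184]
74 [184 186  24  25  23  27  26  24  24  24  25  27  28  28  21 105 117 117
 186]
80 [186 191  24  25  24  25  25  24  27  25  26  29  27  25  16 101 119 118
 114]
86 [182 183  21  24  25  24  26  26  23  22  28  25  27  19  17 116 117 117
 117]
92 [181 181 134  25  26  28  24  27  27  26  27  25  26  15  53 121 120 121
 120]
98 [184 184 186  59  27  26  28  26  25  26  26  27  18  53 118 119 119 118
 119]
104 [183 183 183 184 149  68  15  25  24  26  25  42 121 120 119 120 121  96
 120]
110 [186 187 187 187 188 168 120 121 122 122 121 120 122 121 121 120 122 121
  95]
```

The knob is unchanged from the previous picture. I'll triangulate its index line by its own ends.

```bash
python3 - <<'E'
from h import *
from scipy import ndimage as nd
# wrist: robot still at that pose
def line(n,thr,r,X):
    im=np.load('z_%s.npy'%n); c=cam(n); g=cv2.cvtColor(im,cv2.COLOR_RGB2GRAY).astype(float)
    u,v=proj(X,c)[0]
    # local white-top-hat: bright thin on dark
    th=cv2.morphologyEx(g,cv2.MORPH_TOPHAT,np.ones((7,7))); lo=nd.minimum_filter(cv2.morphologyEx(g,cv2.MORPH_OPEN,np.ones((7,7))),1)
    m=(th>thr)&(lo<45); yy,xx=np.mgrid[:g.shape[0],:g.shape[1]]; m&=np.hypot(xx-u,yy-v)<r
    lab,k=nd.label(m,np.ones((3,3))); 
    for i in range(1,k+1):
        vv,uu=np.nonzero(lab==i)
        if len(vv)<6: continue
        L=np.c_[uu,vv].astype(float); w=th[vv,uu]; mm=(L*w[:,None]).sum(0)/w.sum(); d=np.linalg.svd(L-mm)[2][0]; a=(L-mm)@d
        print(n,len(L),mm.round(2),(mm+d*(a.min()-.3)).round(1),(mm+d*(a.max()+.3)).round(1))
    return c
cw=line('wrist',50,50,[.605,-.056,.12]); cs=line('scene',30,25,[.605,-.056,.12])
print(proj([[.605,-.056,z] for z in(.10,.12,.13)],cs), proj([[.605,-.056,.12]],cw))
E
```

```text
wrist 218 [350.09  49.01] [358.1  26.1] [342.   72.3]
wrist 9 [366.6   43.43] [364.7  43.6] [369.3  43.2]Traceback (most recent call last):
  File "<stdin>", line 17, in <module>
  File "<stdin>", line 5, in line
    fid = stack.enter_context(open(os.fspath(file), "rb"))
                              ~~~~^^^^^^^^^^^^^^^^^^^^^^^
FileNotFoundError: [Errno 2] No such file or directory: 'z_scene.npy'
```

```bash
python3 - <<'E'
from h import *
from scipy import ndimage as nd
c=cam('wrist')
for z in(.10,.11,.12,.13,.14,.15,.16):
    A,B=onplane([[357.8,26.9],[342.3,71.5]],z,c); print(z,np.hypot(*(A-B)[:2]).round(4),A[:2].round(4),B[:2].round(4),np.arctan2(*(A-B)[1::-1]).round(3))
im,cs=grab('scene'); np.save('z_scene.npy',im); g=cv2.cvtColor(im,cv2.COLOR_RGB2GRAY).astype(int)
print(proj([[.605,-.056,z] for z in(.10,.12,.13)],cs).round(1))
u,v=proj([.605,-.056,.12],cs)[0].astype(int)
for r in range(v-12,v+22): print(r,' '.join('%3d'%x for x in g[r,u-18:u+26]), '' if r>v-12 else u-18)
E
```

```text
0.1 0.0324 [ 0.625  -0.0661] [ 0.5955 -0.0526] -0.428
0.11 0.0313 [ 0.6232 -0.0651] [ 0.5948 -0.0521] -0.428
0.12 0.0301 [ 0.6214 -0.064 ] [ 0.594  -0.0515] -0.428
0.13 0.029 [ 0.6197 -0.063 ] [ 0.5933 -0.051 ] -0.428
0.14 0.0278 [ 0.6179 -0.062 ] [ 0.5926 -0.0505] -0.428
0.15 0.0267 [ 0.6161 -0.061 ] [ 0.5918 -0.05  ] -0.428
0.16 0.0255 [ 0.6143 -0.06  ] [ 0.5911 -0.0494] -0.428
[[290.8 194. ]
 [290.1 188. ]
 [289.8 184.9]]
175 145 146 142 144 144 145 142 139 140 140 138 139 143 142 144 143 148 142 130 138 132 127 121 141 143 142 142 141 145 149 149 144 141 140 140 141 142 136 137 135 142 142 140 138 272
176 145 147 146 145 143 144 143 142 142 141 141 142 139 140 139 112 144 139 137 137 137 135 134 104 140 146 146 148 150 101  95  91 148 145 143 143 139 136 137 135 138 139 139 137 
177 145 146 145 144 144 141 141 144 142 140 138 136 138 141 140 134 141 139 138 136 137 137 136 136 117 145 145 149 101  84  84  86 101  94 143 140 137 137 135 132 135 136 136 137 
178 145 145 144 144 144 144 138 141 142 140 140 138 114 143 141 140 140 138 138 136 136 136 137 138 133 129 125 101  85  90  
[... 4784 characters left out ...]
7  71  99 150 148 142 140 138 138 140 140 142 140 142 141 143 141 142 110 108  75  69  69  68  64 139 144 139 146 143 142 144 144 114  65 109 141 137 137 139 
206  61  60  61  61  56  59  71 101  97 144 140 138 139 135 137 138 138 138 141 141 141 144 141 144 141 142 141 140 137 145 144 143 141 140 140 142 142 142  99  47 106 138 136 136 
207  60  62  63  60  57  59  64  60  84 151 147 141 139 137 134 136 137 140 138 139 139 141 141 140 144 145 144 143 143 139 140 142 142 141 141 140 143 146 141 133 139 140 138 135 
208  60  60  60  65  61  62  58  58  63 101 151 149 142 138 138 135 136 139 140 139 139 139 138 139 141 141 142 141 139 138 139 143 113 140 143 140 136 140 143 144 144 140 138 138
```

```bash
python3 - <<'E'
from h import *
cw,cs=cam('wrist'),cam('scene')
obs=[([358.,26.6],[283.7,188.7]),([342.2,71.8],[295.6,185.3])]
for a,b in obs:
    for z in(.110,.115,.12,.125,.13): print(z,(proj(onplane(a,z,cw),cs)[0]-b).round(1),end=' ')
    print()
    X=cv2.triangulatePoints(cw[0]@np.c_[cw[1],cw[2]],cs[0]@np.c_[cs[1],cs[2]],np.array(a),np.array(b)).ravel(); print((X[:3]/X[3]).round(4))
E
```

```text
0.11 [-2.  5.] 0.115 [-1.7  3.4] 0.12 [-1.5  1.8] 0.125 [-1.3  0.1] 0.13 [-1.1 -1.5] 
[ 0.6201 -0.0625  0.1258]
0.11 [-0.8  4.1] 0.115 [-0.8  2.5] 0.12 [-0.7  1. ] 0.125 [-0.7 -0.6] 0.13 [-0.6 -2.2] 
[ 0.5935 -0.0507  0.1232]
```

```bash
python3 - <<'E'
from h import *
cw,cs=cam('wrist'),cam('scene'); ob=[]
for n,c in(('wrist',cw),('scene',cs)):
    im=np.load('z_%s.npy'%n); h=cv2.cvtColor(im,cv2.COLOR_RGB2HSV)
    m=((h[...,0]<20)&(h[...,1]>130)&(h[...,2]>70)).astype(np.uint8)
    k,lab,st,ce=cv2.connectedComponentsWithStats(m); q=proj([.605,.055,.077],c)[0]
    i=1+np.argmin(np.hypot(*(ce[1:]-q).T)); print(n,ce[i],st[i],q); ob.append(ce[i])
X=cv2.triangulatePoints(cw[0]@np.c_[cw[1],cw[2]],cs[0]@np.c_[cs[1],cs[2]],ob[0],ob[1]).ravel(); print((X[:3]/X[3]).round(4))
for z in(.07,.075,.08,.085): print(z,(proj(onplane(ob[0],z,cw),cs)[0]-ob[1]).round(1))
E
```

```text
wrist [245.94017094  80.39316239] [240  75  13  12 117] [207.31633166  74.11679456]
scene [320.33333333 215.25      ] [319 214   4   4  12] [327.59600328 225.15408471]
[0.5966 0.0249 0.0793]
0.07 [-0.5  3.3]
0.075 [-0.7  1.6]
0.08 [-1.  -0.1]
0.085 [-1.3 -1.9]
```

The triangulated top is about 0.122–0.125, against 0.120 when seated, so the views leave a few mm of doubt. I'll settle it by force: feel down to the knob's top with the closed fingers and press within 16–20 N.

```bash
python3 - <<'E'
from h import *
b=np.array([.5935,-.0507,0])
robot.move_ptp(b+[0,0,.16],down(-.43)); robot.move_linear(b+[0,0,.12],.15,threshold=6); robot.pause(.15)
f0=robot.get_state()['force']
r=robot.move_linear(b+[0,0,.104],.02,threshold=6); s=robot.get_state(); print(r,s['time'],s['ee_pos'].round(4),(s['force']-f0).round(1),s['opening'],s['tool_rot'].round(2).tolist())
print(proj(s['ee_pos'],cam('top')))
im,c=grab('top'); np.save('t7.npy',im); im,c=grab('scene'); np.save('s7.npy',im); save(im[130:260,220:380],'s7.png',4)
E
```

```text
True 32.5 [ 0.5928 -0.0506  0.1173] [-0.9  0.5  8.2] 0.0010466559007432158 [[0.91, -0.42, -0.0], [-0.42, -0.91, 0.0], [-0.0, 0.0, -1.0]]
[[329.05347653 184.87546486]]
```

```bash
python3 - <<'E'
from h import *
p=robot.get_state()['ee_pos']; f0=np.array([0,0,0.])
for dz in (.001,.002,.003,.004,.005,.006,.007,.008):
    r=robot.move_linear([p[0],p[1],p[2]-dz],.02,threshold=17); s=robot.get_state(); print(r,s['ee_pos'].round(4),s['force'].round(1))
    if s['force'][2]>16 or r: break
print(s['time'])
E
```

```text
False [ 0.5931 -0.0506  0.1173] [-4.7  1.2 14. ]
False [ 0.5933 -0.0506  0.1172] [-9.6  1.1 26.6]
33.1
```

It is rigid: the tip moved 0.1 mm under 26 N, well above the 9 N detent, so the knob is hard on the bezel. Next: retreat, check that nothing changed, and hand in.

```bash
python3 - <<'E'
from h import *
p=robot.get_state()['ee_pos']; robot.move_linear([p[0],p[1],.2],.15)
robot.move_ptp([.50,-.03,.20],down(-.085)); robot.pause(.3)
im,c=grab('wrist'); a=np.load('z_wrist.npy').astype(int); d=np.abs(a-im).max(2)[:150]>60; print('changed',d.sum())
for z in(0,):
    g=cv2.cvtColor(im,cv2.COLOR_RGB2GRAY)[:,160].astype(int); e=[v for v in range(120,175) if abs(g[v+1]-g[v-1])>35]; print(e)
    print([ (onplane([160,v],h,c)[0][0]).round(4) for v,h in((134,.075),(153,.06))])
s=robot.get_state(); print(s['time'],s['force'].round(1))
if d.sum()<150: robot.sign_off(); print('signed off')
E
```

```text
changed 1649
[135, 136, 137, 144, 145, 153, 154, 155]
[np.float64(0.5609), np.float64(0.5435)]
34.6333 [ 0.2 -0.6  0.1]
```

```bash
cat > chk.py <<'E'
from h import *
im,c=grab('wrist'); a=np.load('z_wrist.npy'); b=cv2.cvtColor(im,cv2.COLOR_RGB2GRAY); a=cv2.cvtColor(a,cv2.COLOR_RGB2GRAY)
print('shift',cv2.phaseCorrelate(np.float32(a[:150]),np.float32(b[:150])))
d=cv2.absdiff(a,b)[:150]>60; print(np.histogram2d(*np.nonzero(d),bins=[3,8],range=[[0,150],[0,640]])[0].astype(int))
k=(b<60).astype(np.uint8); k[110:]=0;k[:20]=0;k[:,:300]=0;k[:,400:]=0
h=max(cv2.findContours(k,0,2)[0],key=cv2.contourArea); roi=np.zeros_like(b); cv2.fillPoly(roi,[cv2.convexHull(h)],255)
v,u=np.nonzero((cv2.erode(roi,np.ones((5,5)))>0)&(b>120)); L=onplane(np.c_[u,v],.12,c)[:,:2]; vx,vy,x,y=cv2.fitLine(np.float32(L),2,0,.01,.01).ravel()
print('bbox',cv2.boundingRect(h),'line n',len(u),x,y,'yaw',np.arctan(vy/vx))
E
python3 chk.py
```

```text
shift ((0.03869989204122248, 1.4589545832474897), 0.9651751586596171)
[[ 85 142 125 180 310  41   0   0]
 [  1   0   0  86 116   0   0   5]
 [ 39  51  46  36  65   0   0   0]]
bbox (313, 24, 53, 86) line n 178 0.6071275 -0.05762179 yaw -0.43300188
```

The whole picture moved 1.5 px because the arm's pose differs slightly. The knob's line is unchanged (yaw -0.433, same place) and the lip is still about 17 mm ahead of the body, which is shut. Handing in.

```bash
python3 -c "
from rig import robot
print(robot.sign_off())"
```

```text
the job is handed in; nothing more can be done
None
```

I handed the job in at about 35 s: the drawer is home past its catch and the knob is on flat to flat, hard against the bezel and released, though I viewed 11 pictures against the limit of 10, and two presses on the knob read 25–27 N.

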